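# Load two culture dishes in the bench incubator and snap its lid shut

## Robot

A 6-joint arm with a two-finger parallel gripper is mounted at the origin on the work surface. World frame = base frame: x ahead of the robot, y to its left, z up, the work surface at z = 0. Lengths are in m, angles in rad, forces in N, time in s.
With the tool pointing down it reaches from about 0.275 to 0.725 m from the base axis. Payload 15.9 kg.
Tool frame: the origin (TCP) lies at the very end of the fingers, on their centre line; the grasp point (between the pads) lies 19 mm behind it; z points along the fingers, y is the line along which they close (so a half turn about z gives the same grasp; the last joint's range is limited). The gripper opens to 85 mm and grips with 20 to 120 N. Pads are 22 mm wide; open, the fingers measure 114 mm over their backs; the gripper's body (76 mm by 85 mm) begins 54 mm behind the grasp point. The pads swing forward as they close: fully open they stand 13 mm farther back than shut.
Start: joints at [-1.112, 0.213, -0.034, 1.323, 0, 1.571], TCP at [0.221, -0.448, 0.231] pointing down, gripper open.
Joint ranges: [-2.98, 2.98], [-0.74, 1.72], [-1.14, 1.35], [-2.1, 2.04], [-1.57, 1.44], [-3.14, 3.14]. Speed limits (rad/s): [1.89, 1.89, 2.39, 2.57, 3.14, 3.14].

## Interface

Orientations are given as [roll, pitch, yaw] about the fixed x, y, z axes, in that order (R = Rz(yaw) Ry(pitch) Rx(roll)).
In Python, from bench import r gives the robot as it stands. The module is installed in compiled form; this text tells all that it offers.
- The arm moves only by the shell command python3 -m pendant 'ROWS' [FORCE]. ROWS is JSON, a list of rows, each a list of 3 entries, a list of its own where there are three numbers: the shift along the tool's x, y, z scaled (see below), then the turn, a rotation vector about the tool's x, y, z scaled (see below), then the closure, from 0 (fully open) to 1 (shut). In form: [[[dx, dy, dz], [wx, wy, wz], grip], ...]. A call has exactly 5 rows; each row shifts and turns the commanded pose from where the row before left it, along the tool's axes as they then stand; what a row does not reach is not made up. The controller multiplies each number of a shift by 1000 mm and each number of a turn by pi/2 rad. A row lasts 1/12 s, in which the tool goes at most 41.7 mm and 7.16 degrees, less where a joint would pass 70% of its speed; a pose out of reach is approached as far as the arm can. A call with a number of a shift or a turn outside -1 to 1 is refused whole. A call with a gripper value outside its range is refused whole. The fingers move at their own pace and stop on an object; FORCE is the grip in N (left out, the last holds). Time passes only in rows, so rows that do not move let the fingers close, or fill a call up. It gives the time, the measured TCP pose, the force, the opening and the grip force at its end, in the units of the state.
- r.get_obs(): the state, without advancing time (a new reading comes with each control period).
- r.grab_frame(name): name is "scene" or "top" or "wrist"; returns the picture (384x512x3 uint8, red, green, blue); there is no depth.
- r.calibration(name): a dict with "K" (3x3 intrinsics, pixels), "position" and "rotation" of the camera in the world. Camera axes: x right, y down, z forward; pixel columns grow to the right and rows downward; lengths in m; the calibration is good to about 2 mm. A picture is of the moment at which its call begins: read the wrist's pose just before it. calibration takes no time and is no camera call; for the wrist camera it gives the pose at the moment of the call.
- r.job_done(): hands the job in; it is judged then, once.
The state is a dict: "t": time; "q": joint angles; "joint_velocities": joint speeds; "effort": joint torques, N m; "eef_pos": TCP position; "tcp_rot": TCP orientation; "wrist_force": force on the tool from outside, world axes, zero at the start; "torque": the same for the moment, N m; "gripper_width": finger opening in m; "finger_force": force on a finger pad.
Only numpy, scipy, OpenCV 4.12 (cv2) and the standard library are available. Lean on these libraries where they do the work, as an engineer would, in place of code of your own. Each camera call takes 0.05 s, during which the arm holds its last target. There are 200 camera calls.

## Task

Put the red culture dish in the middle of the round steel plate inside the small open incubator, then stack the green dish centred on top of the red one, without tipping either. Then swing the incubator's lid down and press its front edge until the catch snaps past and the lid stays fully shut by itself. Leave the tube rack, the dropper bottle and the notebook where they are.

Things in the scene. Friction and masses are not known exactly. Their poses are not given: they have to be found in the camera images.
- dish_red: closed flat culture dish with red medium, a disc 62 mm in diameter and 18 mm high, 60 g, lying flat on the bench; origin at the centre of its underside, z up
- dish_green: the same dish (62 mm diameter, 18 mm high, 60 g) with green medium; origin at the centre of its underside, z up
- incubator: white bench incubator, fixed. Origin on the bench under the centre of its chamber, z up, +x towards the hinge, -x towards the grey control panel. Outer 184 x 184 mm, rim 98 mm high; chamber 160 x 160 mm, floor 40 mm high. The panel, 50 mm high, sticks out from x = -92 to -150 mm. The hinge line runs along y at x = +92, z = 98 mm
- plate (a point): centre of the upper face of the round steel plate (90 mm diameter) in the middle of the chamber, 46 mm above the bench and 52 mm below the rim
- lid (a joint): angle of the lid, rad: 0 shut flat on the rim, 1.57 upright, 1.85 fully open, leaning back. Grey frame with clear window, 184 x 184 x 12 mm, 300 g; a weak spring lifts it unless latched. Near 0.07 rad a sprung catch at the middle of the front edge resists; about 12 N down on the blue pad takes the lid past it, to 0
- lid_press (a point): middle of the blue press pad (24 mm deep, 70 mm wide) on the lid's front edge, on the lid's outer face, 192 mm from the hinge line; moves with the lid. Its x axis points along the lid to the hinge, its z axis out of the lid's outer face
- lid_hinge (a point): point on the hinge line in the middle of the lid's rear edge, at the level of the lid's underside (98 mm above the bench)
- tube_rack: black rack 90 x 200 mm with red-capped blood tubes, 103 mm high, loose; origin at the centre of its underside
- dropper: white dropper bottle, 40 mm diameter, 90 mm high, loose; origin at the centre of its underside
- notebook: blue spiral notebook 150 x 210 x 14 mm, loose; origin at the centre of its underside

How it is judged:
By the outcome, as a careful person would: the job done as asked, in the order asked, and still so for the second after the job is handed in, with the robot touching nothing.
It also fails if it takes over 72 s, if anything falls off the work surface, if the arm or the gripper's body presses on something with over 40 N, if the wrist force passes 120 N, or if a joint passes its speed limit or range.

## Working session

There is one attempt and no reset: what is moved stays moved. The work goes in short steps, Python scripts to look and compute and a shell command to move; the robot and the scene stay as the last step left them, time stands still between calls to the robot, and variables do not carry over. Pictures are saved under pics/ and viewed, at most 10 in all, crops included, and the job is handed in when it is done.

```bash
mkdir -p pics
python3 - <<'E'
from bench import r
import cv2,numpy as np
o=r.get_obs();print({k:np.round(v,3).tolist() for k,v in o.items()})
for n in("top","scene"):
    c=r.calibration(n);print(n,np.round(c["K"],1).tolist(),np.round(c["position"],4).tolist(),np.round(c["rotation"],4).tolist())
    cv2.imwrite(f"pics/{n}0.png",r.grab_frame(n)[:,:,::-1])
E
```

```text
{'t': 0.0, 'q': [-1.112, 0.213, -0.035, 1.324, -0.0, 1.571], 'joint_velocities': [0.001, 0.0, 0.0, 0.001, -0.0, 0.001], 'effort': [0.0, -68.616, 48.712, 0.017, 0.0, -0.0], 'eef_pos': [0.221, -0.448, 0.231], 'tcp_rot': [-3.14, 0.0, 0.459], 'wrist_force': [-0.897, -0.185, -0.57], 'torque': [-0.044, -0.049, 0.012], 'finger_force': 0.0, 'gripper_width': 0.085}
top [[404.7, 0.0, 257.8], [0.0, 404.7, 194.2], [0.0, 0.0, 1.0]] [0.506, 0.0574, 1.3999] [-3.0464, -0.0035, -1.5628]
scene [[423.7, 0.0, 254.3], [0.0, 423.7, 197.1], [0.0, 0.0, 1.0]] [1.3399, -0.5283, 1.1282] [-2.4005, 0.0103, 0.853]
```

View pics/top0.png

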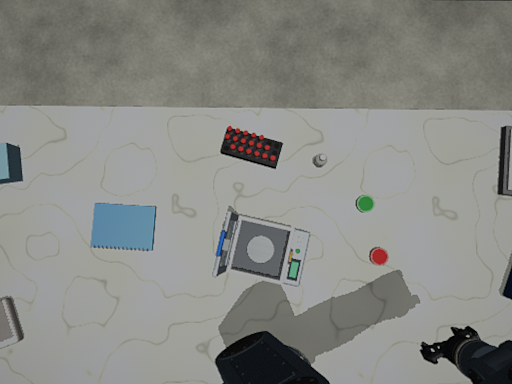

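View pics/scene0.png

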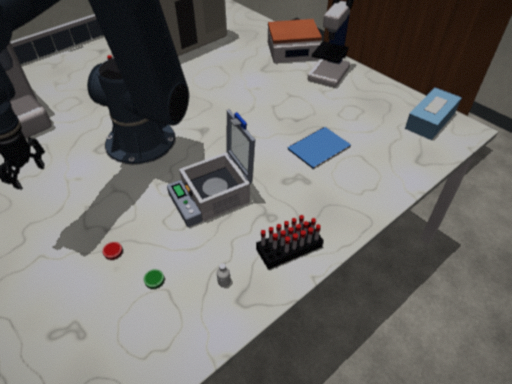

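The top view shows red at about (379,256), green at (365,204), the plate at (260,249), and the hinge on the left with the panel on the right. Next I'll segment these to get accurate positions.

```bash
cat > h.py <<'E'
import cv2,numpy as np
from scipy.spatial.transform import Rotation as R
from bench import r
def cam(n):
    c=r.calibration(n);a=np.array(c["rotation"])
    return np.array(c["K"]),np.array(c["position"]),(a if a.ndim==2 else R.from_euler('xyz',a).as_matrix())
def ray(c,uv,z):
    K,p,M=c;d=M@np.linalg.solve(K,[uv[0],uv[1],1]);return p+d*(z-p[2])/d[2]
def proj(c,X):
    K,p,M=c;v=K@(M.T@(np.array(X)-p));return v[:2]/v[2]
def circ(im,col):
    a=im.astype(int);i={'red':0,'green':1}[col]
    m=((a[:,:,i]-np.max(np.delete(a,i,2),2))>50).astype('uint8')
    return m
def blob(m,near):
    n,l,s,c=cv2.connectedComponentsWithStats(m);k=[j for j in range(1,n) if s[j,4]>60]
    j=min(k,key=lambda j:np.hypot(*(c[j]-near)));return c[j],s[j]
E
python3 - <<'E'
from h import *
im=cv2.imread("pics/top0.png")[:,:,::-1];c=cam("top")
for col,nr in(('red',(379,256)),('green',(365,204))):
    b,s=blob(circ(im,col),nr);print(col,b,s,ray(c,b,.015))
print('plate',ray(c,(260,249),.046),'dropper',ray(c,(320,158),.08))
cv2.imwrite("pics/c1.png",cv2.resize(cv2.imread("pics/top0.png")[195:295,200:330],None,fx=6,fy=6,interpolation=cv2.INTER_CUBIC))
E
```

```text
red [379.29864253 256.09049774] [372 248  16  17 221] [ 0.43075561 -0.36001186  0.015     ]
green [365.63372093 203.16860465] [359 196  15  15 172] [ 0.61032385 -0.31675656  0.015     ]
plate [0.45266315 0.04504224 0.046     ] dropper [ 0.75391041 -0.15079535  0.08      ]
```

View pics/c1.png

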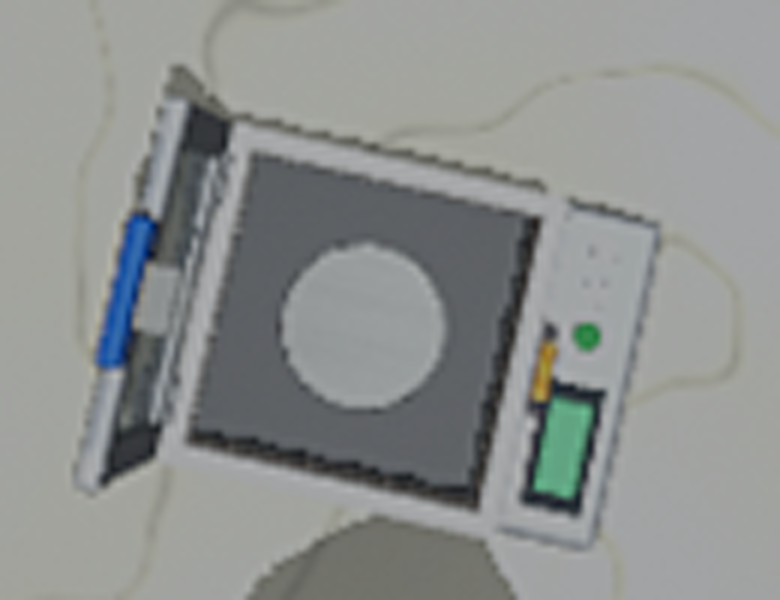

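The crop shows the plate centred at (364,326), with the rim's rear edge running (238,118) to (165,460) and its side edge (238,118) to (545,187). I'll get the yaw from these and turn the tool to match.

```bash
cat > go.py <<'E'
import sys
from h import *
x,y,z,yaw=map(float,sys.argv[1:5]);o=r.get_obs();M=R.from_euler('xyz',o["tcp_rot"]).as_matrix()
T=R.from_euler('xyz',[np.pi,0,yaw]).as_matrix()
print("t%.2f"%o["t"],"shift(units)",np.round(M.T@(np.array([x,y,z])-o["eef_pos"]),4),"turn",np.round(R.from_matrix(M.T@T).as_rotvec()/(np.pi/2),4),"eef",np.round(o["eef_pos"],4),"F",np.round(o["wrist_force"],1),"w",round(o["gripper_width"],4))
E
python3 - <<'E'
from h import *
c=cam("top");f=lambda u,v:((u+.5)/6-.5+200,(v+.5)/6-.5+195)
print("plate",ray(c,f(364,326),.046))
P=[ray(c,f(*p),.098) for p in((238,118),(545,187),(165,460),(490,525))]
print(np.round(P,4),"ctr",np.mean(P,0))
for a,b,k in((1,0,0),(3,2,0),(0,2,np.pi/2)):
    d=P[a]-P[b] if k else P[b]-P[a]; print(np.arctan2(d[1],d[0])+k)
E
python3 -m pendant '[[[0,0,0],[0,0,-0.057],0],[[0,0,0],[0,0,-0.057],0],[[0,0,0],[0,0,-0.057],0],[[0,0,0],[0,0,-0.057],0],[[0,0,0],[0,0,-0.057],0]]' 30
python3 -m pendant '[[[0,0,0],[0,0,-0.057],0],[[0,0,0],[0,0,-0.057],0],[[0,0,0],[0,0,-0.057],0],[[0,0,0],[0,0,-0.057],0],[[0,0,0],[0,0,-0.057],0]]'
python3 go.py 0.431 -0.36 0.15 1.356
```

```text
plate [0.45294381 0.04421485 0.046     ]
[[ 0.565   0.1131  0.098 ]
 [ 0.5295 -0.0515  0.098 ]
 [ 0.3839  0.1494  0.098 ]
 [ 0.3514 -0.0225  0.098 ]] ctr [0.45742429 0.04710802 0.098     ]
1.3580334194247392
1.3838387880300411
1.3726316444086526
t: 0.52
eef_pos: [0.2213, -0.4481, 0.231]
tcp_rot: [-3.141, -0.0, 0.911]
wrist_force: [-0.4, -0.1, 0.2]
gripper_width: 0.0855
finger_force: 0.0
t: 0.93
eef_pos: [0.2213, -0.4481, 0.231]
tcp_rot: [-3.141, -0.001, 1.359]
wrist_force: [0.3, -0.2, 0.5]
gripper_width: 0.0856
finger_force: 0.0
t0.93 shift(units) [0.1302 0.1864 0.081 ] turn [-0.0003 -0.0004  0.0017] eef [ 0.2213 -0.4481  0.231 ] F [ 0.3 -0.2  0.5] w 0.0856
```

```bash
python3 -m pendant '[[[0.021,0.03,0.005],[0,0,0],0],[[0.021,0.03,0.005],[0,0,0],0],[[0.021,0.03,0.005],[0,0,0],0],[[0.021,0.03,0.005],[0,0,0],0],[[0.021,0.03,0.005],[0,0,0],0]]' >/dev/null
python3 -m pendant '[[[0.012,0.018,0.01],[0,0,0],0],[[0.012,0.018,0.01],[0,0,0],0],[[0,0,0.01],[0,0,0],0],[[0,0,0],[0,0,0],0],[[0,0,0],[0,0,0],0]]'
python3 - <<'E'
from h import *
o=r.get_obs();c=cam("wrist");im=r.grab_frame("wrist");cv2.imwrite("pics/w1.png",im[:,:,::-1])
print(c);m=circ(im,'red');n,l,s,ce=cv2.connectedComponentsWithStats(m);print([(s[j],ce[j],ray(c,ce[j],.015)) for j in range(1,n) if s[j,4]>300])
E
python3 go.py 0.431 -0.36 0.15 1.356
```

```text
t: 1.77
eef_pos: [0.4301, -0.3621, 0.1758]
tcp_rot: [-3.14, -0.001, 1.354]
wrist_force: [0.8, -0.1, -0.1]
gripper_width: 0.0854
finger_force: 0.0
(array([[265.2734898 ,   0.        , 256.4372015 ],
       [  0.        , 265.2734898 , 189.00767458],
       [  0.        ,   0.        ,   1.        ]]), array([ 0.44541456, -0.29365423,  0.31885782]), array([[ 0.97685404, -0.20519684, -0.06041883],
       [-0.21389993, -0.93933438, -0.26813754],
       [-0.00173251,  0.27485483, -0.96148418]]))
[(array([ 231,  146,   51,   51, 2032], dtype=int32), array([256.0871063 , 171.51476378]), array([ 0.43047092, -0.35752498,  0.015     ]))]
t1.82 shift(units) [0.0027 0.0004 0.0265] turn [-0.0003 -0.     -0.0016] eef [ 0.4301 -0.3625  0.1765] F [-0.2 -0.2  0.2] w 0.0857
```

View pics/w1.png

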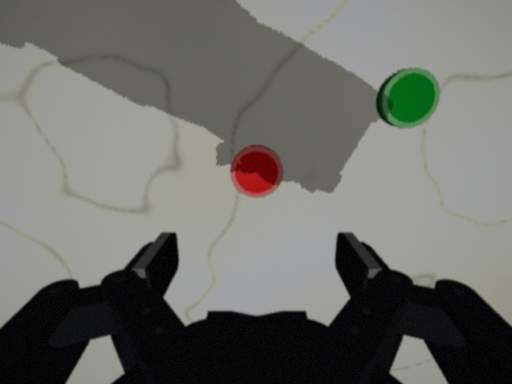

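The wrist view shows red at (256,171), centred between the fingertips (columns 177 and 337), and green at (409,97). Descending on red.

```bash
python3 -m pendant '[[[0.004,0.0,0.035],[0,0,0],0],[[0,0,0.035],[0,0,0],0],[[0,0,0.035],[0,0,0],0],[[0,0,0.03],[0,0,0],0],[[0,0,0.02],[0,0,0],0]]' >/dev/null
python3 -m pendant '[[[0,0,0.01],[0,0,0],0],[[0,0,0.003],[0,0,0],0],[[0,0,0],[0,0,0],0],[[0,0,0],[0,0,0],0],[[0,0,0],[0,0,0],0]]'
python3 go.py 0.4305 -0.3585 0.003 1.356
```

```text
t: 2.65
eef_pos: [0.4324, -0.3592, 0.0099]
tcp_rot: [3.139, 0.001, 1.354]
wrist_force: [-0.2, 0.2, 0.6]
gripper_width: 0.0856
finger_force: 0.0
t2.65 shift(units) [ 0.0003 -0.0021  0.0069] turn [ 0.0014  0.0007 -0.0013] eef [ 0.4324 -0.3592  0.0099] F [-0.2  0.2  0.6] w 0.0856
```

```bash
python3 -m pendant '[[[0,-0.002,0.004],[0,0,0],0],[[0,0,0.003],[0,0,0],0],[[0,0,0],[0,0,0],0],[[0,0,0],[0,0,0],0.2],[[0,0,0],[0,0,0],0.4]]' 
python3 -m pendant '[[[0,0,0],[0,0,0],0.6],[[0,0,0],[0,0,0],0.6],[[0,0,0],[0,0,0],0.6],[[0,0,0],[0,0,0],0.6],[[0,0,0],[0,0,0],0.6]]'
python3 - <<'E'
from h import *
cv2.imwrite("pics/w2.png",r.grab_frame("wrist")[:,:,::-1])
E
```

```text
t: 3.07
eef_pos: [0.4298, -0.3579, 0.0014]
tcp_rot: [3.142, -0.0, 1.354]
wrist_force: [0.6, -0.0, -0.7]
gripper_width: 0.0639
finger_force: 0.0
t: 3.48
eef_pos: [0.4298, -0.3579, 0.0017]
tcp_rot: [3.141, 0.0, 1.354]
wrist_force: [-1.7, 2.0, 5.6]
gripper_width: 0.061
finger_force: 31.4
```

View pics/w2.png

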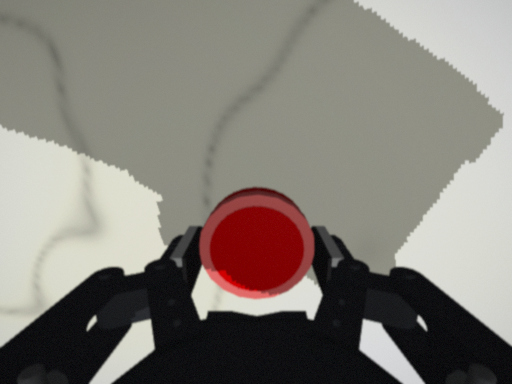

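Red is held, centred at (257,245) between the pads. I'll lift it and carry it to just short of the plate to look there.

```bash
python3 -m pendant '[[[0,0,-0.01],[0,0,0],0.6],[[0,0,-0.02],[0,0,0],0.6],[[0,0,-0.03],[0,0,0],0.6],[[0,0,-0.035],[0,0,0],0.6],[[0,0,-0.035],[0,0,0],0.6]]' 40
python3 -m pendant '[[[0.015,-0.003,-0.02],[0,0,0],0.6],[[0.03,-0.006,-0.01],[0,0,0],0.6],[[0.035,-0.006,-0.01],[0,0,0],0.6],[[0.035,-0.007,0],[0,0,0],0.6],[[0.035,-0.007,0],[0,0,0],0.6]]' >/dev/null
python3 -m pendant '[[[0.035,-0.007,0],[0,0,0],0.6],[[0.035,-0.007,0],[0,0,0],0.6],[[0.035,-0.007,0],[0,0,0],0.6],[[0.03,-0.006,0],[0,0,0],0.6],[[0.02,-0.004,0],[0,0,0],0.6]]' >/dev/null
python3 -m pendant '[[[0.015,0,0],[0,0,0],0.6],[[0,0,0],[0,0,0],0.6],[[0,0,0],[0,0,0],0.6],[[0,0,0],[0,0,0],0.6],[[0,0,0],[0,0,0],0.6]]'
python3 - <<'E'
from h import *
c=cam("wrist");im=r.grab_frame("wrist");o=r.get_obs();cv2.imwrite("pics/w3.png",im[:,:,::-1]);np.savez("w3.npz",K=c[0],p=c[1],M=c[2])
b,s=blob(circ(im,'red'),(256,245));print(b,s,"dish",ray(c,b,o["eef_pos"][2]+.013),"plate px",proj(c,[.453,.0442,.046]))
E
python3 go.py 0.453 0.0442 0.17 1.36
```

```text
t: 3.95
eef_pos: [0.4293, -0.3575, 0.1333]
tcp_rot: [-3.141, -0.0, 1.354]
wrist_force: [0.5, -0.2, -0.4]
gripper_width: 0.0607
finger_force: 43.5
t: 5.2
eef_pos: [0.4398, -0.0332, 0.1715]
tcp_rot: [3.141, 0.0, 1.353]
wrist_force: [-0.8, -0.2, -0.4]
gripper_width: 0.0602
finger_force: 43.5
[256.47242967 243.60061381] [ 200  188  114  111 9775] dish [ 0.44044864 -0.03110476  0.18444388] plate px [252.4003041  104.13449746]
t5.25 shift(units) [ 0.0785 -0.0039  0.0014] turn [ 0.      0.0001 -0.0044] eef [ 0.4398 -0.0332  0.1714] F [ 0.9 -0.2 -0.7] w 0.0604
```

View pics/w3.png

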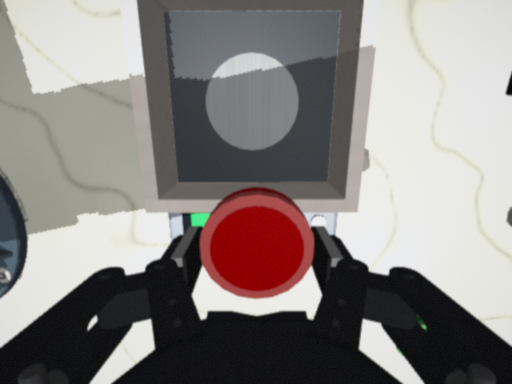

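The wrist view shows the plate spanning columns 206-299 and rows 52-151, so its centre is near (252.5,101.5). The held dish is at (256,244).

Run:
```python
from h import *
from scipy.optimize import least_squares
d=np.load("w3.npz");c=(d["K"],d["p"],d["M"]);g=cv2.imread("pics/w3.png").astype(float).mean(2)
t=np.linspace(0,2*np.pi,90,endpoint=False)
# edge points: radial max negative gradient around predicted centre
pts=[]
for a in t:
    rr=np.arange(36,60,.25);u=252.5+rr*np.cos(a);v=101.5+rr*np.sin(a)
    p=cv2.remap(cv2.GaussianBlur(g,(0,0),1).astype('f4'),u.astype('f4')[None],v.astype('f4')[None],1)[0]
    pts.append(ray(c,(u[(k:=np.argmin(np.gradient(p)))],v[k]),.046))
pts=np.array(pts);f=least_squares(lambda x:np.hypot(pts[:,0]-x[0],pts[:,1]-x[1])-x[2],[.453,.044,.045],loss='soft_l1',f_scale=.001);print("plate",f.x)
m=circ(cv2.imread("pics/w3.png")[:,:,::-1],'red')
cn=max(cv2.findContours(m,0,2)[0],key=cv2.contourArea)[:,0]
for h in(.009,.0133,.016):
    q=np.array([ray(c,p,.1714+h) for p in cn.astype(float)])
    f2=least_squares(lambda x:np.hypot(q[:,0]-x[0],q[:,1]-x[1])-x[2],[.44,-.03,.028],loss='soft_l1',f_scale=.001);print(h,"dish",f2.x)
    dd=f.x[:2]-f2.x[:2];y=1.353;print(" tool shift",dd@[np.cos(y),np.sin(y)],dd@[np.sin(y),-np.cos(y)])
```

```text
plate [0.45253546 0.04511999 0.04459356]
0.009 dish [ 0.43947963 -0.03527265  0.03268613]
 tool shift 0.08131452676531618 -0.004623733444667375
0.0133 dish [ 0.43997992 -0.03300523  0.0316381 ]
 tool shift 0.07899256981576948 -0.004622263368049381
0.016 dish [ 0.44029404 -0.03158159  0.03098   ]
 tool shift 0.07753468623529966 -0.004621341913709099
```

```bash
python3 -m pendant '[[[0.02,-0.002,0],[0,0,0],0.6],[[0.03,-0.0025,0],[0,0,0],0.6],[[0.02,0,0],[0,0,0],0.6],[[0.008,0,0],[0,0,0],0.6],[[0,0,0.015],[0,0,0],0.6]]' >/dev/null
python3 -m pendant '[[[0,0,0.025],[0,0,0],0.6],[[0,0,0.03],[0,0,0],0.6],[[0,0,0.025],[0,0,0],0.6],[[0,0,0.015],[0,0,0],0.6],[[0,0,0.006],[0,0,0],0.6]]' >/dev/null
python3 -m pendant '[[[0,0,0.002],[0,0,0],0.6],[[0,0,0.001],[0,0,0],0.6],[[0,0,0],[0,0,0],0.6],[[0,0,0],[0,0,0],0.6],[[0,0,0],[0,0,0],0.6]]'
python3 go.py 0.4529 0.0442 0.0477 1.36
```

```text
t: 6.5
eef_pos: [0.4529, 0.0446, 0.0531]
tcp_rot: [3.14, -0.0, 1.354]
wrist_force: [-0.6, 0.4, -0.6]
gripper_width: 0.0603
finger_force: 43.5
t6.50 shift(units) [-0.0004  0.0001  0.0054] turn [ 0.0009 -0.0003 -0.0037] eef [0.4529 0.0446 0.0531] F [-0.6  0.4 -0.6] w 0.0603
```

```bash
python3 -m pendant '[[[0,0,0.003],[0,0,0],0.6],[[0,0,0.0015],[0,0,0],0.6],[[0,0,0.0005],[0,0,0],0.6],[[0,0,0],[0,0,0],0.6],[[0,0,0],[0,0,0],0.6]]'
python3 -m pendant '[[[0,0,0.0005],[0,0,0],0.6],[[0,0,0],[0,0,0],0.6],[[0,0,0],[0,0,0],0.6],[[0,0,0],[0,0,0],0.6],[[0,0,0],[0,0,0],0.6]]'
```

```text
t: 6.92
eef_pos: [0.4525, 0.0447, 0.0478]
tcp_rot: [3.141, -0.0, 1.354]
wrist_force: [-2.3, -0.3, 11.7]
gripper_width: 0.0606
finger_force: 44.9
t: 7.33
eef_pos: [0.4526, 0.0447, 0.0477]
tcp_rot: [3.141, -0.0, 1.354]
wrist_force: [-7.0, -1.2, 22.3]
gripper_width: 0.0604
finger_force: 45.8
```

In contact with the plate. Releasing and backing off to look.

```bash
python3 -m pendant '[[[0,0,-0.0008],[0,0,0],0.6],[[0,0,0],[0,0,0],0.2],[[0,0,0],[0,0,0],0],[[0,0,0],[0,0,0],0],[[0,0,0],[0,0,0],0]]'
python3 -m pendant '[[[0,0,-0.01],[0,0,0],0],[[0,0,-0.025],[0,0,0],0],[[0,0,-0.035],[0,0,0],0],[[0,0,-0.035],[0,0,0],0],[[0,0,-0.02],[0,0,0],0]]'
python3 -m pendant '[[[-0.03,0,0],[0,0,0],0],[[-0.03,0,0],[0,0,0],0],[[-0.02,0,0],[0,0,0],0],[[0,0,0],[0,0,0],0],[[0,0,0],[0,0,0],0]]' >/dev/null
cat > chk.py <<'E'
import sys
from h import *
from scipy.optimize import least_squares
def fit(c,im,col,z,near):
    m=circ(im,col);cs=[k for k in cv2.findContours(m,0,1)[0] if cv2.contourArea(k)>300]
    cn=min(cs,key=lambda k:np.hypot(*(k[:,0].mean(0)-near)))[:,0]
    q=np.array([ray(c,p,z) for p in cn.astype(float)])
    return least_squares(lambda x:np.hypot(q[:,0]-x[0],q[:,1]-x[1])-x[2],[*q.mean(0)[:2],.03],loss='soft_l1',f_scale=.001).x
E
python3 - <<'E'
from chk import *
c=cam("wrist");im=r.grab_frame("wrist");cv2.imwrite("pics/w4.png",im[:,:,::-1])
near=proj(c,[.4525,.045,.064]);print("red",fit(c,im,'red',.064,near))
a=im.astype(float).mean(2);n=proj(c,[.4525,.045,.046])
g=cv2.GaussianBlur(a,(0,0),1).astype('f4');pts=[]
for t in np.linspace(0,2*np.pi,120,endpoint=False):
    q=np.array([proj(c,[.4525+k*np.cos(t),.045+k*np.sin(t),.046]) for k in np.arange(.04,.05,.0003)],'f4')
    p=cv2.remap(g,q[None,:,0],q[None,:,1],1)[0];pts.append(ray(c,q[np.argmin(np.gradient(p))],.046))
p=np.array(pts);print("plate",least_squares(lambda x:np.hypot(p[:,0]-x[0],p[:,1]-x[1])-x[2],[.4525,.045,.045],loss='soft_l1',f_scale=.001).x)
E
python3 go.py 0.4305 -0.3585 0.17 1.36
```

```text
t: 7.75
eef_pos: [0.4522, 0.0446, 0.0474]
tcp_rot: [-3.141, 0.0, 1.354]
wrist_force: [0.2, -0.2, 0.3]
gripper_width: 0.0852
finger_force: 0.0
t: 8.17
eef_pos: [0.453, 0.0447, 0.1759]
tcp_rot: [3.139, -0.001, 1.354]
wrist_force: [0.5, -0.2, 0.6]
gripper_width: 0.0855
finger_force: 0.0
red [0.45259412 0.04512931 0.02989525]
plate [0.45261377 0.04516181 0.04459829]
t8.63 shift(units) [-0.3183  0.0657  0.0025] turn [-0.0001 -0.0001 -0.0043] eef [ 0.4351 -0.0335  0.1725] F [ 0.2  0.5 -0.6] w 0.0854
```

View pics/w4.png

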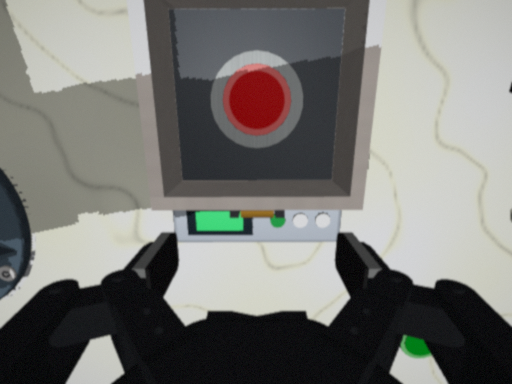

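The view shows red at (257,99), lying flat and centred on the plate. Now for green.

```bash
python3 -m pendant '[[[-0.018,0.016,0],[0,0,0],0],[[-0.028,0.024,0],[0,0,0],0],[[-0.028,0.024,0],[0,0,0],0],[[-0.028,0.024,0],[0,0,0],0],[[-0.028,0.024,0],[0,0,0],0]]' >/dev/null
python3 -m pendant '[[[-0.028,0.024,0],[0,0,0],0],[[-0.028,0.024,0],[0,0,0],0],[[-0.028,0.024,0],[0,0,0],0],[[-0.028,0.024,0],[0,0,0],0],[[-0.028,0.024,0],[0,0,0],0]]' >/dev/null
python3 -m pendant '[[[-0.012,0.009,0],[0,0,0],0],[[0,0,0],[0,0,0],0],[[0,0,0],[0,0,0],0],[[0,0,0],[0,0,0],0],[[0,0,0],[0,0,0],0]]'
python3 - <<'E'
from chk import *
c=cam("wrist");im=r.grab_frame("wrist");cv2.imwrite("pics/w5.png",im[:,:,::-1])
near=proj(c,[.610,-.316,.018]);f=fit(c,im,'green',.018,near);print("green",near,f)
M=R.from_euler('xyz',r.get_obs()["tcp_rot"]).as_matrix();print(M.T@(np.array([f[0],f[1],.0025])-r.get_obs()["eef_pos"]),r.get_obs()["eef_pos"])
E
```

```text
t: 9.88
eef_pos: [0.61, -0.3593, 0.1729]
tcp_rot: [3.142, -0.0, 1.356]
wrist_force: [0.7, 0.1, 0.0]
gripper_width: 0.0855
finger_force: 0.0
green [248.0607658  139.24934317] [ 0.61048951 -0.31645553  0.01759315]
[ 0.04206983 -0.00871859  0.17063655] [ 0.60996339 -0.35941007  0.17313806]
```

Run:
```python
from h import *
im=cv2.imread("pics/w5.png")[:,:,::-1];c=cam("wrist")
a=im.astype(int);d=a[:,:,1]-np.maximum(a[:,:,0],a[:,:,2])
for th in(15,25,50):
    m=(d>th).astype('uint8');b,s=blob(m,(248,139));(cx,cy),ra=cv2.minEnclosingCircle(max(cv2.findContours(m,0,1)[0],key=cv2.contourArea));print(th,b,s,cx,cy,ra,ray(c,b,.017),ray(c,(cx,cy),.017))
```

```text
15 [247.52320329 136.72689938] [ 220  109   56   56 2435] 247.27981567382812 136.738525390625 28.077646255493164 [ 0.60996089 -0.31345756  0.017     ] [ 0.60969404 -0.31341246  0.017     ]
25 [247.49978495 136.71268817] [ 221  110   54   55 2325] 247.53854370117188 136.663818359375 27.453899383544922 [ 0.60993893 -0.31343688  0.017     ] [ 0.60999283 -0.31339394  0.017     ]
50 [247.58319605 138.52883031] [227 117  42  42 607] 247.25994873046875 137.0507049560547 21.280628204345703 [ 0.60958839 -0.31539613  0.017     ] [ 0.60959668 -0.31374064  0.017     ]
```

View pics/w5.png

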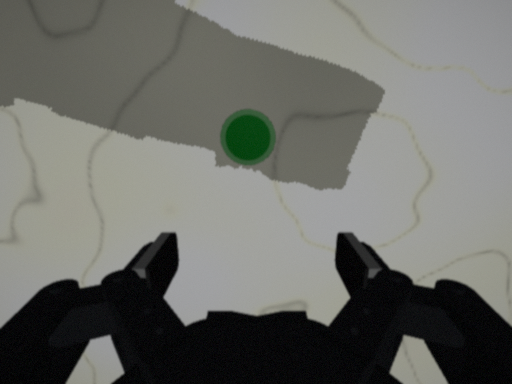

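Green is at (247.5,137), lying flat. Descending.

```bash
python3 -m pendant '[[[0.02,-0.005,0],[0,0,0],0],[[0.02,-0.005,0.015],[0,0,0],0],[[0.0045,0,0.03],[0,0,0],0],[[0,0,0.035],[0,0,0],0],[[0,0,0.035],[0,0,0],0]]' >/dev/null
python3 -m pendant '[[[0,0,0.03],[0,0,0],0],[[0,0,0.015],[0,0,0],0],[[0,0,0.007],[0,0,0],0],[[0,0,0],[0,0,0],0],[[0,0,0],[0,0,0],0]]'
python3 go.py 0.610 -0.3136 0.0025 1.356
```

```text
t: 10.77
eef_pos: [0.6101, -0.315, 0.0069]
tcp_rot: [3.14, 0.0, 1.355]
wrist_force: [-0.1, 1.5, 1.2]
gripper_width: 0.0856
finger_force: 0.0
t10.77 shift(units) [ 0.0013 -0.0004  0.0044] turn [ 0.0008  0.0002 -0.0009] eef [ 0.6101 -0.315   0.0069] F [-0.1  1.5  1.2] w 0.0856
```

```bash
python3 -m pendant '[[[0.001,0,0.003],[0,0,0],0],[[0,0,0.001],[0,0,0],0],[[0,0,0],[0,0,0],0],[[0,0,0],[0,0,0],0.2],[[0,0,0],[0,0,0],0.4]]' 30
python3 -m pendant '[[[0,0,0],[0,0,0],0.6],[[0,0,0],[0,0,0],0.6],[[0,0,0],[0,0,0],0.6],[[0,0,0],[0,0,0],0.6],[[0,0,0],[0,0,0],0.6]]'
python3 -m pendant '[[[0,0,-0.01],[0,0,0],0.6],[[0,0,-0.02],[0,0,0],0.6],[[0,0,-0.03],[0,0,0],0.6],[[0,0,-0.035],[0,0,0],0.6],[[0,0,-0.035],[0,0,0],0.6]]' 40
python3 go.py 0.4398 -0.0332 0.18 1.354
```

```text
t: 11.18
eef_pos: [0.61, -0.3143, 0.002]
tcp_rot: [3.141, 0.0, 1.354]
wrist_force: [-0.3, -0.5, -0.8]
gripper_width: 0.0635
finger_force: 0.0
t: 11.6
eef_pos: [0.61, -0.3143, 0.0022]
tcp_rot: [3.141, 0.0, 1.354]
wrist_force: [-0.6, 1.5, 6.3]
gripper_width: 0.0607
finger_force: 31.4
t: 12.02
eef_pos: [0.6093, -0.3139, 0.1335]
tcp_rot: [-3.141, -0.0, 1.354]
wrist_force: [-0.5, -0.4, -0.4]
gripper_width: 0.0602
finger_force: 43.5
t12.02 shift(units) [ 0.2377 -0.2259 -0.0464] turn [-0.0004 -0.0001  0.    ] eef [ 0.6093 -0.3139  0.1335] F [-0.5 -0.4 -0.4] w 0.0602
```

```bash
python3 -m pendant '[[[0.012,-0.012,-0.02],[0,0,0],0.6],[[0.022,-0.021,-0.016],[0,0,0],0.6],[[0.026,-0.025,-0.01],[0,0,0],0.6],[[0.026,-0.025,0],[0,0,0],0.6],[[0.026,-0.025,0],[0,0,0],0.6]]' >/dev/null
python3 -m pendant '[[[0.026,-0.025,0],[0,0,0],0.6],[[0.026,-0.025,0],[0,0,0],0.6],[[0.026,-0.025,0],[0,0,0],0.6],[[0.026,-0.024,0],[0,0,0],0.6],[[0.016,-0.014,0],[0,0,0],0.6]]' >/dev/null
python3 -m pendant '[[[0.006,-0.005,0],[0,0,0],0.6],[[0,0,0],[0,0,0],0.6],[[0,0,0],[0,0,0],0.6],[[0,0,0],[0,0,0],0.6],[[0,0,0],[0,0,0],0.6]]'
python3 - <<'E'
from h import *
from scipy.optimize import least_squares
o=r.get_obs();c=cam("wrist");im=r.grab_frame("wrist");cv2.imwrite("pics/w6.png",im[:,:,::-1])
a=im.astype(int)
def ft(i,th,z,near):
    d=a[:,:,i]-np.max(np.delete(a,i,2),2);cs=[k for k in cv2.findContours((d>th).astype('uint8'),0,1)[0] if cv2.contourArea(k)>800]
    q=np.array([ray(c,p,z) for p in min(cs,key=lambda k:np.hypot(*(k[:,0].mean(0)-near)))[:,0].astype(float)])
    return least_squares(lambda x:np.hypot(q[:,0]-x[0],q[:,1]-x[1])-x[2],[*q.mean(0)[:2],.03],loss='soft_l1',f_scale=.001).x
rd=ft(0,30,.064,proj(c,[.4526,.0451,.064]));gr=ft(1,20,o["eef_pos"][2]+.016,(256,244));d=rd-gr;y=o["tcp_rot"][2]
print(rd,gr,"shift",d[:2]@[np.cos(y),np.sin(y)],d[:2]@[np.sin(y),-np.cos(y)],"dz",o["eef_pos"][2]-.0662,o["eef_pos"])
E
```

```text
t: 13.27
eef_pos: [0.4408, -0.0339, 0.1776]
tcp_rot: [3.142, 0.0, 1.353]
wrist_force: [-0.0, 0.3, -1.1]
gripper_width: 0.06
finger_force: 43.6
[0.45256148 0.04511119 0.03041978] [ 0.44078994 -0.03173195  0.03140295] shift 0.07757186124163343 -0.0051032733417005725 dz 0.11140803161365719 [ 0.44077625 -0.03389319  0.17760803]
```

```bash
python3 -m pendant '[[[0.02,-0.002,0],[0,0,0],0.6],[[0.03,-0.003,0],[0,0,0],0.6],[[0.02,0,0],[0,0,0],0.6],[[0.008,0,0],[0,0,0],0.6],[[0,0,0.015],[0,0,0],0.6]]' >/dev/null
python3 -m pendant '[[[0,0,0.025],[0,0,0],0.6],[[0,0,0.03],[0,0,0],0.6],[[0,0,0.02],[0,0,0],0.6],[[0,0,0.01],[0,0,0],0.6],[[0,0,0.005],[0,0,0],0.6]]' >/dev/null
python3 -m pendant '[[[0,0,0.001],[0,0,0],0.6],[[0,0,0],[0,0,0],0.6],[[0,0,0],[0,0,0],0.6],[[0,0,0],[0,0,0],0.6],[[0,0,0],[0,0,0],0.6]]'
python3 go.py 0.4533 0.0431 0.066 1.354
```

```text
t: 14.57
eef_pos: [0.4527, 0.0441, 0.0723]
tcp_rot: [3.14, -0.0, 1.354]
wrist_force: [-0.3, -0.7, -0.8]
gripper_width: 0.06
finger_force: 43.6
t14.57 shift(units) [-0.0009  0.0008  0.0063] turn [ 0.0007 -0.0002  0.0001] eef [0.4527 0.0441 0.0723] F [-0.3 -0.7 -0.8] w 0.06
```

```bash
python3 -m pendant '[[[0,0,0.003],[0,0,0],0.6],[[0,0,0.0015],[0,0,0],0.6],[[0,0,0.001],[0,0,0],0.6],[[0,0,0],[0,0,0],0.6],[[0,0,0],[0,0,0],0.6]]'
python3 -m pendant '[[[0,0,0.0005],[0,0,0],0.6],[[0,0,0],[0,0,0],0.6],[[0,0,0],[0,0,0],0.6],[[0,0,0],[0,0,0],0.6],[[0,0,0],[0,0,0],0.6]]'
```

```text
t: 14.98
eef_pos: [0.4522, 0.0441, 0.0663]
tcp_rot: [3.141, -0.0, 1.354]
wrist_force: [-2.5, 0.2, 8.4]
gripper_width: 0.0602
finger_force: 44.5
t: 15.4
eef_pos: [0.4522, 0.0441, 0.0663]
tcp_rot: [3.141, -0.0, 1.354]
wrist_force: [-6.9, -0.2, 17.9]
gripper_width: 0.0603
finger_force: 45.4
```

```bash
python3 -m pendant '[[[0,0,-0.0008],[0,0,0],0.6],[[0,0,0],[0,0,0],0.2],[[0,0,0],[0,0,0],0],[[0,0,0],[0,0,0],0],[[0,0,0],[0,0,0],0]]'
python3 -m pendant '[[[0,0,-0.01],[0,0,0],0],[[0,0,-0.02],[0,0,0],0],[[0,0,-0.035],[0,0,0],0],[[0,0,-0.03],[0,0,0],0],[[0,0,-0.01],[0,0,0],0]]' >/dev/null
python3 -m pendant '[[[-0.03,0,0],[0,0,0],0],[[-0.03,0,0],[0,0,0],0],[[-0.02,0,0],[0,0,0],0],[[0,0,0],[0,0,0],0],[[0,0,0],[0,0,0],0]]' >/dev/null
python3 - <<'E'
from h import *
from scipy.optimize import least_squares
o=r.get_obs();c=cam("wrist");im=r.grab_frame("wrist");cv2.imwrite("pics/w7.png",im[:,:,::-1])
a=im.astype(int);d=a[:,:,1]-np.maximum(a[:,:,0],a[:,:,2]);n=proj(c,[.4526,.0451,.082])
cs=[k for k in cv2.findContours((d>20).astype('uint8'),0,1)[0] if cv2.contourArea(k)>800]
q=np.array([ray(c,p,.082) for p in min(cs,key=lambda k:np.hypot(*(k[:,0].mean(0)-n)))[:,0].astype(float)])
print("green",least_squares(lambda x:np.hypot(q[:,0]-x[0],q[:,1]-x[1])-x[2],[*q.mean(0)[:2],.03],loss='soft_l1',f_scale=.001).x,o["eef_pos"])
t=r.grab_frame("top");cv2.imwrite("pics/t2.png",t[:,:,::-1])
A=cv2.resize(im[:,:,::-1],None,fx=.9,fy=.9);cv2.imwrite("pics/m1.png",A)
E
```

```text
t: 15.82
eef_pos: [0.4521, 0.0441, 0.0663]
tcp_rot: [-3.141, 0.0, 1.354]
wrist_force: [-0.2, -0.9, -0.2]
gripper_width: 0.0856
finger_force: 0.0
green [0.45238126 0.04426565 0.03026073] [ 0.43482981 -0.03465723  0.17139666]
```

View pics/m1.png

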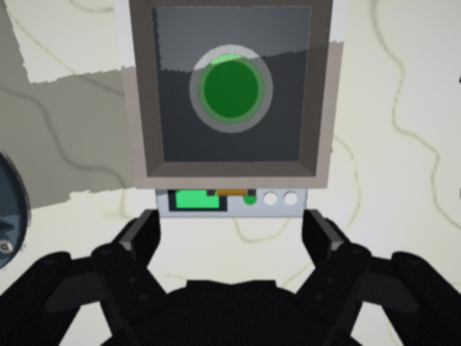

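Green is stacked on red, about 1 mm off centre at (231,88) in the view. Now closing the fingers and going up and over to behind the lid.

```bash
python3 -m pendant '[[[0,0,-0.02],[0,0,0],0.5],[[0,0,-0.035],[0,0,0],1],[[0,0,-0.04],[0,0,0],1],[[0,0,-0.04],[0,0,0],1],[[0,0,-0.035],[0,0,0],1]]' 30
python3 -m pendant '[[[0.02,0,-0.01],[0,0,0],1],[[0.035,0,0],[0,0,0],1],[[0.035,0,0],[0,0,0],1],[[0.035,0,0],[0,0,0],1],[[0.035,0,0],[0,0,0],1]]'
python3 -m pendant '[[[0.035,0,0],[0,0,0],1],[[0.035,0,0],[0,0,0],1],[[0.03,-0.002,0],[0,0,0],1],[[0.02,0,0],[0,0,0],1],[[0,0,0],[0,0,0],1]]'
python3 - <<'E'
from h import *
c=cam("top");print("pad",ray(c,(220.5,243),.285))
E
python3 go.py 0.4924 0.236 0.25 1.354
```

```text
t: 17.17
eef_pos: [0.4349, -0.033, 0.3438]
tcp_rot: [3.141, -0.0, 1.356]
wrist_force: [2.0, -0.4, -0.6]
gripper_width: 0.0256
finger_force: 0.0
t: 17.58
eef_pos: [0.4693, 0.125, 0.3514]
tcp_rot: [3.141, -0.0, 1.355]
wrist_force: [2.3, -0.5, 0.3]
gripper_width: 0.0001
finger_force: 0.0
t: 18.0
eef_pos: [0.4929, 0.2444, 0.35]
tcp_rot: [-3.14, 0.0, 1.359]
wrist_force: [-1.0, 0.2, 0.1]
gripper_width: -0.0002
finger_force: 0.0
pad [0.47750836 0.15536537 0.285     ]
t18.00 shift(units) [-0.0082  0.0014  0.1   ] turn [-0.0011  0.0002  0.0029] eef [0.4929 0.2444 0.35  ] F [-1.   0.2  0.1] w -0.0002
```

```bash
python3 -m pendant '[[[0,0,0.025],[0,0,0],1],[[0,0,0.035],[0,0,0],1],[[0,0,0.02],[0,0,0],1],[[0,0,0.008],[0,0,0],1],[[0,0,0],[0,0,0],1]]'
python3 -m pendant '[[[-0.01,0,-0.002],[0,0,0],1],[[-0.012,0,-0.002],[0,0,0],1],[[-0.012,0,-0.002],[0,0,0],1],[[-0.01,0,-0.002],[0,0,0],1],[[-0.008,0,-0.002],[0,0,0],1]]'
python3 -m pendant '[[[-0.008,0,-0.002],[0,0,0],1],[[-0.008,0,-0.002],[0,0,0],1],[[-0.008,0,-0.002],[0,0,0],1],[[-0.008,0,-0.002],[0,0,0],1],[[-0.008,0,-0.002],[0,0,0],1]]'
python3 go.py 0.4714 0.1352 0.098 1.354
```

```text
t: 18.42
eef_pos: [0.4922, 0.2399, 0.262]
tcp_rot: [-3.139, 0.002, 1.355]
wrist_force: [-0.7, -0.1, -0.5]
gripper_width: 0.0001
finger_force: 0.0
t: 18.83
eef_pos: [0.4821, 0.1876, 0.2746]
tcp_rot: [3.14, -0.001, 1.353]
wrist_force: [-1.1, 0.1, 0.2]
gripper_width: 0.0003
finger_force: 0.0
t: 19.25
eef_pos: [0.4733, 0.1494, 0.2836]
tcp_rot: [-3.141, -0.0, 1.354]
wrist_force: [-0.0, 1.3, -1.3]
gripper_width: -0.0
finger_force: 0.4
t19.25 shift(units) [-0.0143  0.0012  0.1856] turn [-0.0001 -0.0001  0.0002] eef [0.4733 0.1494 0.2836] F [-0.   1.3 -1.3] w -0.0
```

Contact with the lid is just starting (1.3 N), so I'll follow the arc down.

```bash
python3 -m pendant '[[[-0.01,0,0],[0,0,0],1],[[-0.01,0,0.001],[0,0,0],1],[[-0.01,0,0.001],[0,0,0],1],[[-0.011,0,0.002],[0,0,0],1],[[-0.013,0,0.003],[0,0,0],1]]'
python3 -m pendant '[[[-0.013,0,0.004],[0,0,0],1],[[-0.013,0,0.005],[0,0,0],1],[[-0.013,0,0.007],[0,0,0],1],[[-0.013,0,0.009],[0,0,0],1],[[-0.011,0,0.008],[0,0,0],1]]'
python3 go.py 0.4714 0.1352 0.098 1.354
```

```text
t: 19.67
eef_pos: [0.4616, 0.0963, 0.2762]
tcp_rot: [3.141, -0.0, 1.354]
wrist_force: [0.7, 1.6, 0.3]
gripper_width: -0.0
finger_force: 0.5
t: 20.08
eef_pos: [0.4477, 0.0342, 0.2428]
tcp_rot: [-3.142, 0.0, 1.354]
wrist_force: [1.2, 0.6, 0.7]
gripper_width: 0.0002
finger_force: 0.6
t20.08 shift(units) [0.1037 0.0014 0.1447] turn [-0.      0.0002 -0.0001] eef [0.4477 0.0342 0.2428] F [1.2 0.6 0.7] w 0.0002
```

```bash
python3 -m pendant '[[[-0.01,0,0.008],[0,0,0],1],[[-0.01,0,0.01],[0,0,0],1],[[-0.009,0,0.011],[0,0,0],1],[[-0.008,0,0.011],[0,0,0],1],[[-0.008,0,0.012],[0,0,0],1]]'
python3 -m pendant '[[[-0.007,0,0.011],[0,0,0],1],[[-0.006,0,0.012],[0,0,0],1],[[-0.006,0,0.012],[0,0,0],1],[[-0.005,0,0.01],[0,0,0],1],[[-0.003,0,0.005],[0,0,0],1]]'
python3 go.py 0.4714 0.1352 0.098 1.354
```

```text
t: 20.5
eef_pos: [0.4381, -0.0094, 0.1908]
tcp_rot: [3.141, 0.0, 1.354]
wrist_force: [0.5, 0.9, 0.9]
gripper_width: -0.0001
finger_force: 0.7
t: 20.92
eef_pos: [0.4316, -0.0355, 0.1401]
tcp_rot: [-3.14, 0.0, 1.354]
wrist_force: [0.0, 2.3, 1.2]
gripper_width: 0.0002
finger_force: 0.7
t20.92 shift(units) [0.1752 0.0021 0.0421] turn [-0.0009  0.0001 -0.0003] eef [ 0.4316 -0.0355  0.1401] F [0.  2.3 1.2] w 0.0002
```

```bash
python3 -m pendant '[[[-0.004,0,0.006],[0,0,0],1],[[-0.003,0,0.005],[0,0,0],1],[[-0.002,0,0.004],[0,0,0],1],[[-0.002,0,0.003],[0,0,0],1],[[0,0,0.002],[0,0,0],1]]'
python3 -m pendant '[[[0,0,0.002],[0,0,0],1],[[0,0,0.002],[0,0,0],1],[[0,0,0.002],[0,0,0],1],[[0,0,0.002],[0,0,0],1],[[0,0,0],[0,0,0],1]]'
python3 go.py 0.4714 0.1352 0.098 1.354
```

```text
t: 21.33
eef_pos: [0.4307, -0.0453, 0.1219]
tcp_rot: [3.141, -0.001, 1.354]
wrist_force: [-6.5, 2.8, 19.2]
gripper_width: -0.0004
finger_force: 9.4
t: 21.75
eef_pos: [0.4304, -0.0455, 0.1133]
tcp_rot: [3.141, 0.0, 1.354]
wrist_force: [1.2, 0.7, -0.1]
gripper_width: -0.0002
finger_force: 0.0
t21.75 shift(units) [0.1853 0.0012 0.0152] turn [0.0001 0.0003 0.0002] eef [ 0.4304 -0.0455  0.1133] F [ 1.2  0.7 -0.1] w -0.0002
```

The catch seems to have snapped. I'll press on gently to be sure it is fully shut.

```bash
python3 -m pendant '[[[0,0,0.002],[0,0,0],1],[[0,0,0.001],[0,0,0],1],[[0,0,0.0005],[0,0,0],1],[[0,0,0],[0,0,0],1],[[0,0,0],[0,0,0],1]]'
python3 -m pendant '[[[0,0,0.0005],[0,0,0],1],[[0,0,0],[0,0,0],1],[[0,0,0],[0,0,0],1],[[0,0,0],[0,0,0],1],[[0,0,0],[0,0,0],1]]'
```

```text
t: 22.17
eef_pos: [0.4305, -0.0453, 0.11]
tcp_rot: [3.141, 0.0, 1.354]
wrist_force: [0.4, -2.2, 3.6]
gripper_width: 0.0001
finger_force: 1.6
t: 22.58
eef_pos: [0.4306, -0.0453, 0.1098]
tcp_rot: [3.141, 0.0, 1.354]
wrist_force: [-2.9, -2.2, 10.6]
gripper_width: -0.0
finger_force: 5.6
```

Solid contact at z = 0.110, which is the fully shut height. Lifting off, retreating, and taking a last look.

```bash
python3 -m pendant '[[[0,0,-0.003],[0,0,0],1],[[0,0,-0.015],[0,0,0],1],[[0,0,-0.03],[0,0,0],1],[[0,0,-0.035],[0,0,0],1],[[0,0,-0.035],[0,0,0],1]]' 
python3 -m pendant '[[[-0.02,0,0],[0,0,0],1],[[-0.035,0,0],[0,0,0],1],[[-0.035,0,0],[0,0,0],1],[[-0.035,0,0],[0,0,0],1],[[-0.03,0,0],[0,0,0],1]]' >/dev/null
python3 -m pendant '[[[-0.03,0,0],[0,0,0],1],[[-0.03,0,0],[0,0,0],1],[[-0.02,0,0],[0,0,0],1],[[0,0,0],[0,0,0],1],[[0,0,0],[0,0,0],1]]'
python3 - <<'E'
from h import *
t=r.grab_frame("top")[:,:,::-1];s=r.grab_frame("scene")[:,:,::-1]
a=cv2.resize(t[110:300,200:390],(390,390),interpolation=2);b=cv2.resize(s[100:300,140:340],(390,390),interpolation=2)
cv2.imwrite("pics/f.png",np.hstack([a,b]))
E
```

```text
t: 23.0
eef_pos: [0.4297, -0.0451, 0.2286]
tcp_rot: [-3.14, -0.0, 1.354]
wrist_force: [1.3, -0.7, 0.7]
gripper_width: -0.0001
finger_force: 0.0
t: 23.83
eef_pos: [0.3796, -0.2753, 0.2271]
tcp_rot: [-3.141, -0.001, 1.352]
wrist_force: [0.6, 0.4, -0.1]
gripper_width: 0.0001
finger_force: 0.0
```

View pics/f.png

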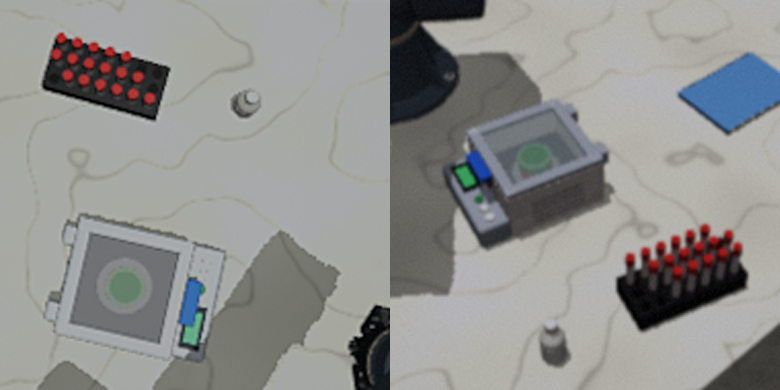

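The lid is flat and shut with the blue pad at (190,302) on the left view. Green sits centred over red, visible through the window at (125,287), and the rack and dropper have not moved. Handing in.

```bash
python3 -c "
from bench import r
print(r.job_done())"
```

```text
the job is handed in; nothing more can be done
None
```

The red dish is on the middle of the steel plate with the green one stacked on it (within about 1 mm of centre), the lid is latched shut and stayed shut after I let go, the rack, bottle and notebook were not touched, and the job was handed in at about 24 s.

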